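Divert and pour capacitors at the electronics bench

TASK

First swing the flap of the aluminium Y-chute fully over to its stop so that parts will run out to the square crate, not to the round tub. Then drag the grey tray of capacitors by its side lug completely out from under the instrument riser, let go of it, take it by its rear handle instead, lift it and tip it over the chute's hopper so that all three capacitors roll down into the square crate. Stand the empty tray upright on the table again, leave the flap as set, and do not disturb the other things on the bench.

Things in the scene. Friction and masses are not known exactly. Their poses are not given: they have to be found in the camera images.
- chute: Fixed aluminium Y-chute. Origin: centre of its underside; z up. The open hopper at the top is 96 mm (chute x) by 164 mm (chute y) inside, rim at 190 mm height, 4 mm walls. Below it a roof-shaped floor (ridge at 105 mm height, along chute x, under the middle) falls to an exit on the +y side and one on the -y side; ramps end at y = +-125 mm at 65 mm height. The feet reach x = +-80 mm. The flap stands inside on the ridge.
- flap (a joint): Steel flap of the chute, 100 mm tall, hinged on an axis along chute x at 110 mm height above the chute's origin. 0 = upright; positive = its top leans to chute +y, which shuts the +y exit and sends parts to the -y exit; negative the other way. Stops at -0.8 and +0.8 rad. Starts near upright. Stiff by friction (about 0.22 N m, some 2 to 4 N at the knob), it stays where left.
- flap_knob (a point): Centre of the black ball knob (28 mm across) at the end of the flap's lever, a 12 mm round rod outside the hopper on the chute's +x side, 88 mm from the chute's middle plane; the knob is 115 mm from the hinge axis and moves with the flap (above the hinge when the flap is upright, leaning the same way as the flap). 30 mm free between rod and hopper wall. It can be pushed sideways from above.
- crate: Fixed square grey plastic open bin, 130 x 130 x 58 mm, walls 4 mm, under one of the two exits (200 mm from the chute's origin along chute +y or -y). Origin: centre of its underside. The capacitors belong here.
- tub: Fixed round grey plastic open tub, 136 mm across its rim, 58 mm high, under the other exit. Origin: centre of its underside. Nothing belongs in it.
- riser: Fixed low grey riser shelf carrying a bench power supply. Origin: centre of its underside; 220 mm (x) by 230 mm (y); the shelf plate lies 98 to 112 mm above the table, its front edge at riser x = -110 mm; the supply (up to 203 mm high) starts 95 mm behind this edge. Two guide strips, 20 mm high, run along x under it at y = +-46 mm (inner faces): the tray slides between them in riser -x.
- tray: Loose grey plastic pouring tray, about 0.22 kg empty. Origin: centre of its underside, z up. Trough from x = -55 (open spout, with only a 3.5 mm ridge at x = -50) to x = +53 mm (rear wall), 78 mm wide (y), side walls 40 mm high, floor 4 mm thick. It starts with its rear part under the riser, spout towards riser -x. The capacitors lie across it, axes along y, and roll over the ridge once the tray is tipped more than 40 to 45 degrees spout down.
- tray_lug (a point): Grip point on the side lug: a 10 mm thick (x) upright plate 36 mm high standing out 31 mm from the tray's -y side (tray y = -39 to -70 mm) at tray x = -40 mm; this point is at tray (-40, -56, 24) mm. Grip it across x.
- tray_handle (a point): Grip point on the rear handle: a 10 mm thick (y) upright fin at tray y = 0, x = 53 to 95 mm, z = 18 to 80 mm; this point is at tray (77, 0, 62) mm. Grip it across y, at any lean. Under the riser at the start.
- tray_spout (a point): Middle of the spout's edge, on the floor's upper face, at tray (-55, 0, 4) mm.
- cap1: Black can capacitor, cylinder 30 mm diameter, 60 mm long, about 0.055 kg. Origin at its centre, y along its axis. Starts in the tray: number 1 of 3 counted from the spout.
- cap2: Black can capacitor, cylinder 30 mm diameter, 60 mm long, about 0.055 kg. Origin at its centre, y along its axis. Starts in the tray: number 2 of 3 counted from the spout.
- cap3: Black can capacitor, cylinder 30 mm diameter, 60 mm long, about 0.055 kg. Origin at its centre, y along its axis. Starts in the tray: number 3 of 3 counted from the spout.
- spool: Bystander, loose: steel solder spool, 56 mm across, 40 mm high. Not to be disturbed.
- flux: Bystander, loose: small amber bottle, 40 mm across, 90 mm high. Not to be disturbed.
- jar: Bystander, loose: white screw-lid jar, 60 mm across, 60 mm high. Not to be disturbed.
- driver: Bystander, loose: screwdriver, 170 mm long, lying. Not to be disturbed.
- meter: Bystander, loose: black hand meter lying on its back, 90 x 160 x 43 mm. Not to be disturbed.
- pliers: Bystander, loose: yellow-handled pliers lying flat, about 140 mm long. Not to be disturbed.
There are look-alikes about, which are no part of the job. What is shaped like the crate but blue is not meant.

How it is judged:
By the outcome, as a careful person would: the job done as asked, in the order asked, and still so for the second after the job is handed in, with the robot touching nothing.
It also fails if it takes over 72 s, if anything falls off the work surface, if the arm or the gripper's body presses on something with over 40 N, if the wrist force passes 120 N, or if a joint passes its speed limit or range.

ROBOT

A 6-joint arm with a two-finger parallel gripper is mounted at the origin on the work surface. World frame = base frame: x ahead of the robot, y to its left, z up, the work surface at z = 0. Lengths are in m, angles in rad, forces in N, time in s.
With the tool pointing down it reaches from about 0.25 to 0.775 m from the base axis. Payload 4 kg.
Tool frame: the origin (TCP) lies midway between the tips of the shut fingers; the grasp point (between the pads) lies robot.grip_point_offset behind it (robot.grip_point_offset is the distance from the TCP to the grasp point, in m); z points along the fingers, x is the direction in which the jaws open and shut, and the axes are right-handed (so a half turn about z gives the same grasp; the last joint's range is limited). The gripper opens to 94 mm and grips with 3 to 60 N. Pads are 16 mm wide; open, the fingers measure 119 mm over their backs; the gripper's body (75 mm by 177 mm) begins 78 mm behind the grasp point.
Start: joints at [-1.347, 0.087, 1.371, -0, 1.684, -0.103], TCP at [0.177, -0.521, 0.206] pointing down, gripper open.
Joint ranges: [-3.1, 3.1], [-0.76, 2.03], [0.27, 2.55], [-1.08, 4.22], [0.17, 2.65], [-2.57, 2.57]. Speed limits (rad/s): [2.79, 2.79, 3.14, 3.14, 3.14, 3.14].

INTERFACE

Orientations are given as [roll, pitch, yaw] about the fixed x, y, z axes, in that order (R = Rz(yaw) Ry(pitch) Rx(roll)).
In Python, from bench import robot, optics, finder gives the robot as it stands. The module is installed in compiled form; this text tells all that it offers.
- The arm moves only by the tool arm_command, never from a script. Its argument "plan" is a list of rows, each a list of 5 numbers: the opening, from 0 (shut) to 1 (fully open), then the shift along the world's x, y, z in m, then the turn about the world's z in degrees. A call has 1 to 10 rows; each row is the pose to reach, as a shift and turn from the pose commanded when the call began; what a row does not reach only later rows make up. A row lasts 1/8 s, in which the tool goes at most 62.5 mm and 10.7 degrees, less where a joint would pass 70% of its speed; a pose out of reach is approached as far as the arm can. A call with a gripper value outside its range is refused whole. The fingers move at their own pace and stop on an object; the grip force is fixed at half the most. Time passes only in rows, so rows that repeat a pose let the fingers close. It gives the time, the measured TCP pose, the force and the opening at its end, in the units of the state.
- robot.get_obs(): the state, without advancing time (a new reading comes with each control period).
- optics.snapshot(name): name is "side" or "top" or "wrist"; returns a dict with "image" (480x640x3 uint8, red, green, blue), "fx", "fy", "cx", "cy" (pixels), "position" and "rotation" of the camera in the world; the wrist camera has in their place "hand_eye" (4x4, takes a point from camera to tool coordinates, whose origin is the TCP and whose axes are the tool frame's). Camera axes: x right, y down, z forward; pixel columns grow to the right and rows downward; lengths in m; the calibration is good to about 2 mm. A picture is of the moment at which its call begins: read the wrist's pose just before it. There is no depth.
- robot.close_job(): hands the job in, once; it reports no verdict.
Trained networks look in the newest picture that a camera, given by its name, has taken for a name from the list of things; names that differ only in an ending like _2 or _b are one class to them, and where a whole thing is asked for, a point or a joint stands for the part that bears it (a point fixed in the world has none). Each returns a list of dicts, best first, with "p" (0 to 1); they miss things now and then, are a little off and sometimes report something else, mostly with a low value. They report only what shows in the picture. A call takes as long as a camera call. They do not tell look-alikes from the thing itself.
- finder.masks_of(label, camera): "pixels" (480x640 bool, what is visible of it) and "extent" ([left, top, right, bottom] in pixels, round what is visible of it).
The state is a dict: "time": time; "joint_positions": joint angles; "qvel": joint speeds; "joint_torque": joint torques, N m; "tool_pos": TCP position; "ee_rot": TCP orientation; "wrist_force": force on the tool from outside, world axes, zero at the start; "wrist_torque": the same for the moment, N m; "width": finger opening in m.
Only numpy, scipy, OpenCV 4.12 (cv2) and the standard library are available. Lean on these libraries where they do the work, as an engineer would, in place of code of your own. Each camera call takes 0.05 s, during which the arm holds its last target.

## Working session

There is one attempt and no reset: what is moved stays moved. The work goes in short steps, Python scripts to look and compute and a tool call to move; the robot and the scene stay as the last step left them, time stands still between calls to the robot, and variables do not carry over. Pictures are saved under pics/ and viewed, and the job is handed in when it is done.

Besides the shell and the picture viewer there is one more tool, called after ">>>" as name(argument=value, ...), one argument or row to a line, values as JSON. arm_command: Moves the arm, as the interface text tells. Its arguments: {"type":"object","properties":{"plan":{"type":"array","items":{"type":"array","items":{"type":"number"}}}},"required":["plan"]}

```bash
mkdir -p pics; cat > h.py <<'E'
import numpy as np, cv2
from bench import robot, optics, finder
def snap(n,f=None):
    s=optics.snapshot(n)
    if f: cv2.imwrite('pics/'+f+'.png',s['image'][:,:,::-1])
    return s
def ray(s,u,v):
    d=np.array([(u-s['cx'])/s['fx'],(v-s['cy'])/s['fy'],1.0]); return np.array(s['position']),np.array(s['rotation'])@d
def atz(s,u,v,z):
    p,d=ray(s,u,v); return p+d*(z-p[2])/d[2]
def proj(s,P):
    P=np.atleast_2d(P); q=(P-np.array(s['position']))@np.array(s['rotation']); return np.c_[q[:,0]/q[:,2]*s['fx']+s['cx'],q[:,1]/q[:,2]*s['fy']+s['cy']]
E
python3 - <<'E'
from h import *
o=robot.get_obs(); print(o, robot.grip_point_offset)
for n in ['side','top','wrist']:
    s=snap(n,n+'0'); print(n,{k:v for k,v in s.items() if k!='image'})
    for l in ['chute','crate','tub','riser','tray','tray_lug','flap_knob','cap1','meter','jar','flux','spool','driver','pliers','flap']:
        r=finder.masks_of(l,n)
        print(l,[(round(x['p'],2),[int(a) for a in x['extent']]) for x in r[:3]])
E
```

```text
{'time': 0.0, 'joint_positions': array([-1.34711805e+00,  8.79632545e-02,  1.37225730e+00,  5.16526441e-06,
        1.68358341e+00, -1.03091703e-01]), 'qvel': array([-0.00018765,  0.00094405, -0.00098301, -0.00017084, -0.00015456,
        0.00158435]), 'joint_torque': array([ 1.91245549e-04, -3.40182495e+01, -3.02426648e+01,  7.15757394e-02,
        3.31172347e-02, -1.66335117e-04]), 'tool_pos': array([ 0.17642161, -0.52035877,  0.20429812]), 'ee_rot': array([-3.14135998e+00,  2.19904304e-03, -1.24402552e+00]), 'wrist_force': array([-0.00197431, -0.847376  ,  0.45443426]), 'wrist_torque': array([ 0.03564311, -0.01567267, -0.03542864]), 'width': 0.09394690957472777} 0.0188
side {'fx': 471.92188921811197, 'fy': 471.92188921811197, 'cx': 319.68490806794495, 'cy': 238.79246039635626, 'position': array([0.33799455, 0.91678324, 0.8366145 ]), 'rotation': array([-2.1734619 ,  0.01445613, -2.94766186])}
chute [(0.95, [288, 193, 358, 285])]
crate [(0.78, [349, 198, 354, 235]), (0.68, [402, 196, 449, 231]), (0.41, [256, 373, 323, 430])]
tub [(0.6, [296, 273, 349, 326])]
riser [(0.96, [124, 302,
[... 1605 characters left out ...]
wrist {'fx': 340.5542764582658, 'fy': 340.5542764582658, 'cx': 315.7669167700206, 'cy': 237.95223929840674, 'hand_eye': array([[ 9.99999746e-01, -7.04305956e-04,  1.11799463e-04,
         1.23553729e-03],
       [ 6.46106544e-04,  9.61170345e-01,  2.75954980e-01,
        -8.07667304e-02],
       [-3.01815064e-04, -2.75954838e-01,  9.61170555e-01,
        -1.80341169e-01],
       [ 0.00000000e+00,  0.00000000e+00,  0.00000000e+00,
         1.00000000e+00]])}
chute []
crate [(0.96, [194, 14, 357, 193]), (0.29, [100, 0, 136, 39])]
tub []
riser []
tray []
tray_lug []
flap_knob []
cap1 []
meter [(0.48, [100, 0, 134, 42])]
jar []
flux []
spool []
driver [(0.61, [99, 0, 133, 41])]
pliers []
flap []
```

```bash
cat >> h.py <<'E'
from scipy.spatial.transform import Rotation as Ro
_snap=snap
def snap(n,f=None):
    o=robot.get_obs(); s=dict(_snap(n,f))
    if n=='wrist':
        T=np.eye(4);T[:3,:3]=Ro.from_euler('xyz',o['ee_rot']).as_matrix();T[:3,3]=o['tool_pos']
        C=T@s['hand_eye']; s['position']=C[:3,3]; s['rotation']=C[:3,:3]
    else: s['rotation']=Ro.from_euler('xyz',s['rotation']).as_matrix()
    return s
E
python3 - <<'E'
import cv2
a=cv2.imread('pics/top0.png')[120:390,120:500]; cv2.imwrite('pics/topc.png',cv2.resize(a,None,fx=2.1,fy=2.1,interpolation=cv2.INTER_CUBIC))
a=cv2.imread('pics/side0.png')[170:470,110:480]; cv2.imwrite('pics/sidec.png',cv2.resize(a,None,fx=2,fy=2,interpolation=cv2.INTER_CUBIC))
E
```

```text
(no output)
```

View pics/topc.png

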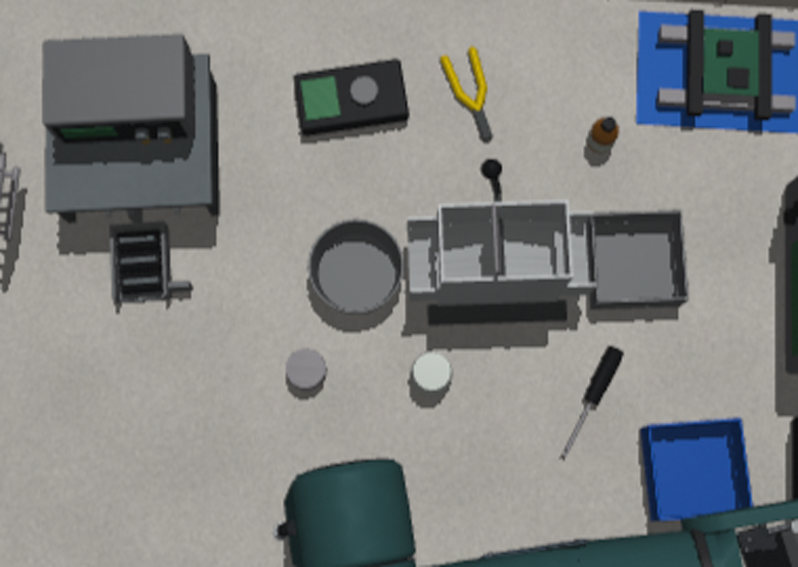

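View pics/sidec.png

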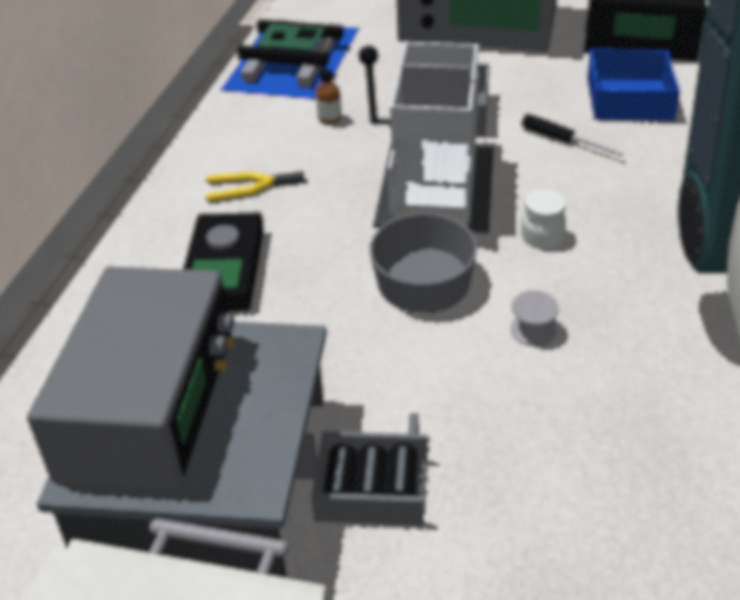

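View pics/wrist0.png

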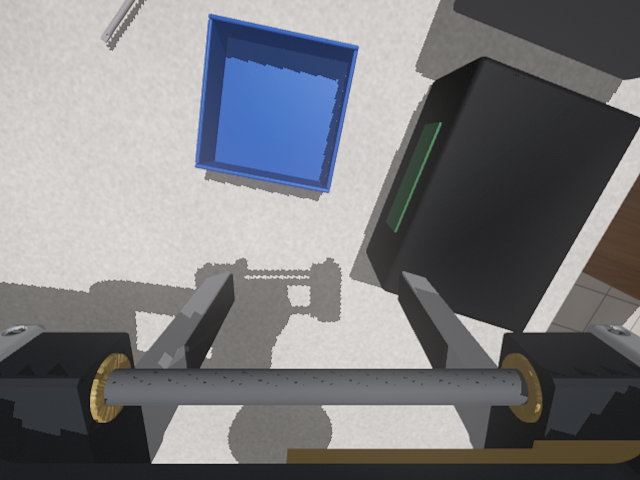

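```bash
python3 - <<'E'
from h import *
s=snap('top')
def P(n,pts,z):
    q=np.array([atz(s,120+u/2.1,120+v/2.1,z) for u,v in pts])[:,:2]*1000
    print(n,z,q.round(0).tolist(),'mean',q.mean(0).round(1)); return q
a=P('rim',[(438,205),(568,201),(571,277),(441,281)],.19)
print([np.linalg.norm(a[i]-a[i-1]).round(0) for i in range(4)])
d=a[0]-a[1]; print('chute +y dir deg', np.degrees(np.arctan2(d[1],d[0])))
P('knob',[(492,169)],.225)
P('crate rim',[(588,213),(680,211),(686,300),(591,304)],.058)
P('tub',[(355,267)],.0)
b=P('riser plate',[(45,207),(213,212)],.112)
P('riser back',[(209,56)],.112)
P('tray rim front',[(117,300),(165,298)],.04)
P('tray rim back',[(112,230),(168,227)],.04)
P('lug',[(181,287)],.036)
P('jar',[(431,370)],.06);P('spool',[(305,369)],.04);P('flux',[(606,126)],.09);P('meter',[(295,75),(400,62),(407,120),(299,132)],.04)
P('pliers',[(445,58),(474,50),(488,138)],.01)
P('driver',[(617,350),(563,458)],.015)
P('supply',[(44,40),(184,38),(188,120),(45,123)],.203)
E
```

```text
rim 0.19 [[578.0, -71.0], [594.0, -242.0], [492.0, -249.0], [477.0, -81.0]] mean [ 535.1 -160.7]
[np.float64(102.0), np.float64(171.0), np.float64(102.0), np.float64(169.0)]
chute +y dir deg 95.29426108738963
knob 0.225 [[621.0, -138.0]] mean [ 621.4 -137.9]
crate rim 0.058 [[612.0, -286.0], [623.0, -417.0], [495.0, -427.0], [482.0, -295.0]] mean [ 553.1 -356.3]
tub 0.0 [[526.0, 41.0]] mean [525.6  41.3]
riser plate 0.112 [[562.0, 468.0], [569.0, 236.0]] mean [565.3 352.2]
riser back 0.112 [[795.0, 263.0]] mean [794.5 262.6]
tray rim front 0.04 [[450.0, 372.0], [457.0, 305.0]] mean [453.4 338.3]
tray rim back 0.04 [[551.0, 390.0], [560.0, 310.0]] mean [555.1 350.2]
lug 0.036 [[475.0, 284.0]] mean [474.7 284.3]
jar 0.06 [[375.0, -76.0]] mean [375.4 -76.3]
spool 0.04 [[368.0, 99.0]] mean [368.5  99.3]
flux 0.09 [[732.0, -304.0]] mean [ 732.5 -303.7]
meter 0.04 [[799.0, 147.0], [829.0, -6.0], [740.0, -21.0], [712.0, 134.0]] mean [770.1  63.5]
pliers 0.01 [[850.0, -72.0], [865.0, -115.0], [729.0, -142.0]] mean [ 815.  -109.6]
driver 0.015 [[425.0, -340.0], [269.0, -268.0]] mean [ 347.  -303.8]
supply 0.203 [[770.0, 470.0], [785.0, 282.0], [670.0, 266.0], [655.0, 454.0]] mean [720.1 368. ]
```

>>> arm_command(
  plan=[
    [0,0.03,0.02,0.07,0],
    [0,0.449,0.337,0.12,-14],
    [0,0.449,0.337,0.12,-14],
    [0,0.449,0.337,0.12,-14],
    [0,0.449,0.337,0.12,-14],
    [0,0.449,0.337,0.12,-14],
    [0,0.449,0.337,0.12,-14],
    [0,0.449,0.337,0.12,-14],
    [0,0.449,0.337,0.12,-14],
    [0,0.449,0.337,0.12,-14],
  ],
)

```text
time: 3.7
tool_pos: [0.6275, -0.1817, 0.3254]
ee_rot: [-3.142, 0.0, -1.486]
wrist_force: [0.7, -1.0, -0.8]
width: 0.0005
```

```bash
python3 - <<'E'
from h import *
s=snap('wrist','w1')
C=np.array([.5351,-.1607,0]);t=np.radians(5.3)
R=np.array([[np.cos(t),-np.sin(t),0],[np.sin(t),np.cos(t),0],[0,0,1]])
im=cv2.imread('pics/w1.png')
for th,c in((.128,(0,0,255)),(0,(0,255,0)),(.8,(255,0,0))):
    k=C+R@np.array([.088,.115*np.sin(th),.11+.115*np.cos(th)]); u=proj(s,k)[0]; print(th,k,u)
    if abs(u).max()<2000: cv2.circle(im,tuple(int(x) for x in u),4,c,1)
for x in(-.052,.052):
  for y in (-.086,.086):
    u=proj(s,C+R@np.array([x,y,.19]))[0];print(u)
    cv2.circle(im,tuple(int(x) for x in u),4,(255,0,255),1)
cv2.imwrite('pics/w1b.png',im)
E
```

```text
0.128 [ 0.62136779 -0.13795431  0.22405921] [263.32525848 240.88090389]
0 [ 0.62272377 -0.15257139  0.225     ] [280.23232848 241.05078625]
0.8 [ 0.61510357 -0.07042813  0.19012127] [197.83892502 231.40958144]
[368.61917406 356.36529124]
[208.18854328 357.57918719]
[372.23160919 265.20497789]
[198.1252102  266.61649991]
```

View pics/w1b.png

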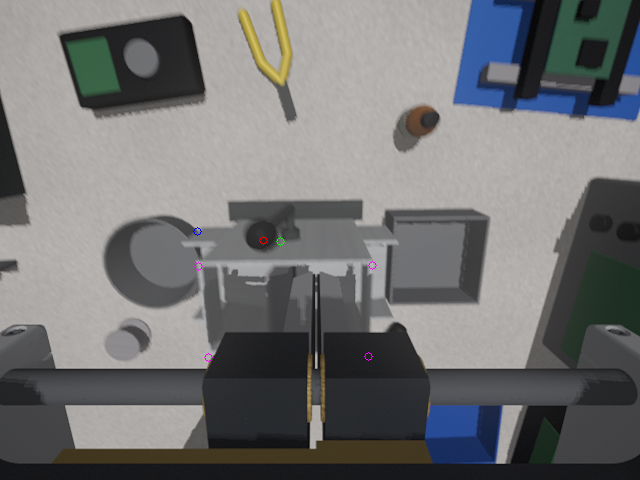

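>>> arm_command(
  plan=[
    [0,0.002,0,-0.05,0],
    [0,0.002,0,-0.1,0],
    [0,0.002,0,-0.14,0],
    [0,0.002,0,-0.144,0],
    [0,0.001,0.012,-0.144,0],
    [0,0,0.024,-0.144,0],
    [0,-0.001,0.036,-0.144,0],
    [0,-0.002,0.048,-0.144,0],
    [0,-0.003,0.06,-0.144,0],
    [0,-0.004,0.07,-0.144,0],
  ],
)

```text
time: 5.0
tool_pos: [0.6215, -0.1131, 0.1819]
ee_rot: [-3.141, -0.0, -1.488]
wrist_force: [0.9, -1.6, -0.7]
width: 0.0005
```

>>> arm_command(
  plan=[
    [0,-0.001,0.007,0,0],
    [0,-0.002,0.014,0,0],
    [0,-0.002,0.018,0,0],
  ],
)

```text
time: 5.38
tool_pos: [0.619, -0.0963, 0.1805]
ee_rot: [3.14, -0.001, -1.489]
wrist_force: [0.6, -5.2, -3.6]
width: 0.0003
```

>>> arm_command(
  plan=[
    [0,0,0.004,0,0],
    [0,0,0.006,0,0],
  ],
)

```text
time: 5.62
tool_pos: [0.619, -0.0956, 0.181]
ee_rot: [3.139, -0.011, -1.493]
wrist_force: [-0.3, -17.3, -4.0]
width: 0.0005
```

>>> arm_command(
  plan=[
    [0,0,-0.02,0,0],
    [0,0.002,-0.03,0.02,0],
    [0,0.002,-0.03,0.08,0],
    [0,0.002,-0.03,0.14,0],
    [0,-0.03,0.02,0.17,10],
    [0,-0.06,0.08,0.17,20],
    [0,-0.09,0.14,0.17,30],
    [0,-0.12,0.2,0.17,40],
    [0,-0.14,0.26,0.17,50],
    [0,-0.15,0.32,0.15,60],
  ],
)

```text
time: 6.88
tool_pos: [0.4721, 0.2151, 0.3387]
ee_rot: [-3.136, -0.002, -0.434]
wrist_force: [0.5, -0.3, 0.5]
width: 0.0005
```

>>> arm_command(
  plan=[
    [1,0,0.04,-0.04,10],
    [1,0,0.07,-0.08,20],
    [1,0,0.07,-0.1,30],
    [1,0,0.07,-0.1,30],
  ],
)

```text
time: 7.38
tool_pos: [0.4718, 0.2831, 0.2342]
ee_rot: [-3.141, 0.005, 0.082]
wrist_force: [0.2, 0.4, 0.9]
width: 0.0371
```

```bash
python3 - <<'E'
from h import *
s=snap('wrist','w2'); snap('top','t2'); print(robot.get_obs()['tool_pos'])
np.save('w2.npy',{k:s[k] for k in s if k!='image'},allow_pickle=True)
a=cv2.imread('pics/t2.png')[170:290,150:500]; cv2.imwrite('pics/t2c.png',cv2.resize(a,None,fx=2.2,fy=2.2,interpolation=cv2.INTER_CUBIC))
E
```

```text
[0.47340664 0.28284059 0.2373837 ]
```

View pics/w2.png

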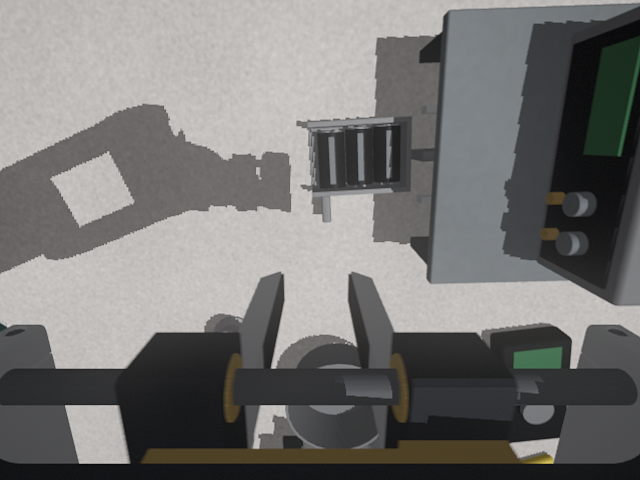

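View pics/t2c.png

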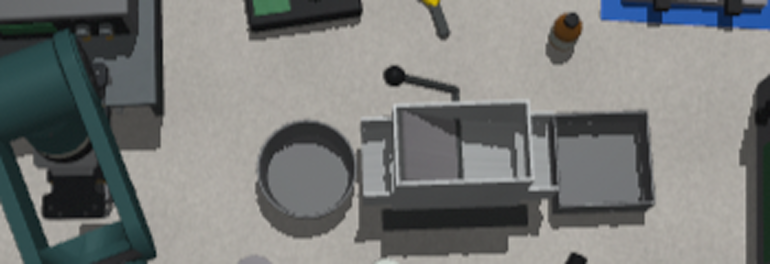

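```bash
python3 - <<'E'
from h import *
s=np.load('w2.npy',allow_pickle=True).item()
def P(n,u,v,z): print(n,(atz(s,u,v,z)[:2]*1000).round(1))
P('lug top end',326,222,.036-0);P('lug top end',325,197,.036)
P('wall front left',300,124,.04);P('wall rear left',410,117,.04);P('wall rear right',410,190,.04);P('front right',305,188,.04)
P('riser edge far',446,12,.112);P('riser edge near',430,282,.112)
P('handle',422,154,.08);P('handle',435,153,.08)
a=cv2.imread('pics/w2.png')[90:290,280:480]; cv2.imwrite('pics/w2c.png',cv2.resize(a,None,fx=3,fy=3,interpolation=cv2.INTER_CUBIC))
E
```

```text
lug top end [483.7 273.6]
lug top end [480.  302.1]
wall front left [447.1 377. ]
wall rear left [560.4 393.1]
wall rear right [572.2 318.1]
front right [457.1 310.9]
riser edge far [558.1 465.5]
riser edge near [584.9 240.9]
handle [567.  357.7]
handle [579.1 359.6]
```

View pics/w2c.png

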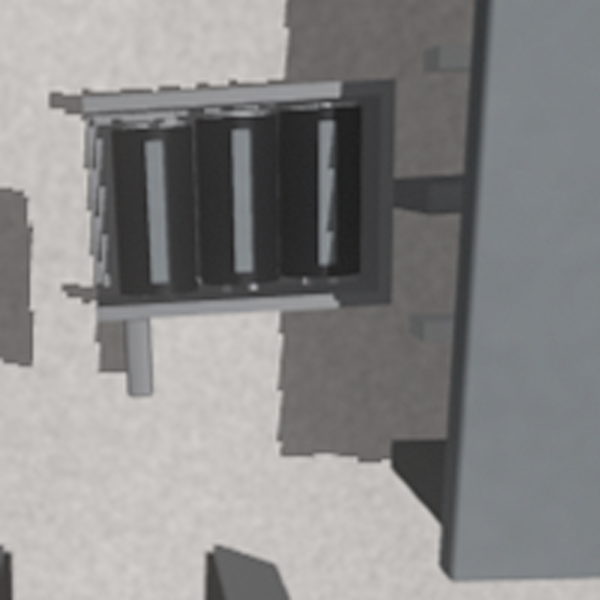

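>>> arm_command(
  plan=[
    [1,0.007,0.005,-0.04,2.5],
    [1,0.007,0.005,-0.09,2.5],
    [1,0.007,0.005,-0.13,2.5],
    [1,0.007,0.005,-0.14,2.5],
    [1,0.007,0.005,-0.14,2.5],
  ],
)

```text
time: 8.1
tool_pos: [0.4812, 0.2877, 0.0977]
ee_rot: [-3.141, -0.002, 0.125]
wrist_force: [0.2, -0.9, 1.2]
width: 0.0933
```

```bash
python3 - <<'E'
from h import *
s=snap('wrist','w3'); o=robot.get_obs(); print(o['tool_pos'],o['ee_rot'])
for p in ((.480,.274,.036),(.480,.302,.036)): print(proj(s,p))
for uv in ((337,300),): print(atz(s,*uv,.036))
E
```

```text
[0.48177197 0.28806548 0.09868994] [-3.14004274 -0.00393963  0.12495683]
[[311.13331369 267.47326808]]
[[315.69926415 232.05733039]]
[0.50326847 0.24962439 0.036     ]
```

View pics/w3.png

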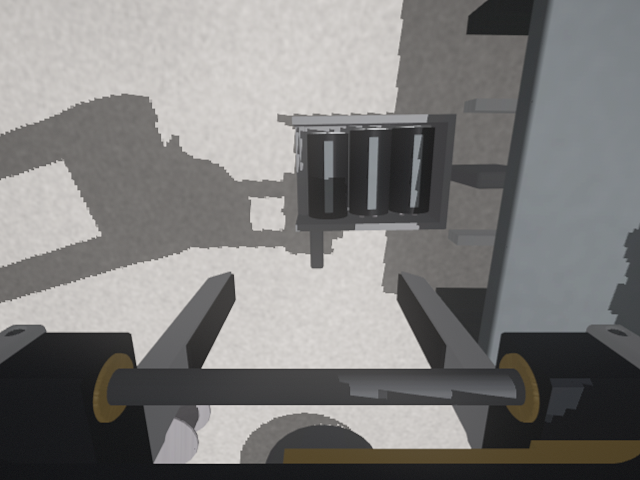

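>>> arm_command(
  plan=[
    [1,0,0,-0.05,0],
    [1,0,0,-0.08,0],
    [1,0,0,-0.087,0],
    [0.2,0,0,-0.087,0],
    [0,0,0,-0.087,0],
    [0,0,0,-0.087,0],
    [0,0,0,-0.087,0],
    [0,0,0,-0.087,0],
  ],
)

```text
time: 9.15
tool_pos: [0.4804, 0.2876, 0.0094]
ee_rot: [-3.141, -0.001, 0.126]
wrist_force: [-0.1, 0.2, 1.0]
width: 0.0475
```

>>> arm_command(
  plan=[
    [0,0,0,0,0],
    [0,0,0,0,0],
    [0,0,0,0,0],
    [0,0,0,0,0],
  ],
)

```text
time: 9.65
tool_pos: [0.4804, 0.2876, 0.009]
ee_rot: [-3.141, -0.0, 0.126]
wrist_force: [1.0, 0.1, -0.9]
width: 0.0097
```

>>> arm_command(
  plan=[
    [0,-0.005,-0.0006,0,0],
    [0,-0.015,-0.0018,0,0],
    [0,-0.029,-0.0036,0,0],
    [0,-0.044,-0.0054,0,0],
    [0,-0.059,-0.0072,0,0],
    [0,-0.074,-0.009,0,0],
    [0,-0.089,-0.011,0,0],
    [0,-0.104,-0.0128,0,0],
    [0,-0.114,-0.014,0,0],
    [0,-0.119,-0.0146,0,0],
  ],
)

```text
time: 10.9
tool_pos: [0.3606, 0.2728, 0.0091]
ee_rot: [3.141, -0.0, 0.126]
wrist_force: [1.3, 0.0, -2.7]
width: 0.0099
```

>>> arm_command(
  plan=[
    [1,0,0,0,0],
    [1,0,0,0,0],
    [1,0,0,0,0],
    [1,0,0,0.02,0],
    [1,0,0,0.07,0],
    [1,0,0,0.13,0],
    [1,0.02,0.01,0.19,-10],
    [1,0.04,0.02,0.21,-20],
    [1,0.06,0.03,0.21,-30],
    [1,0.08,0.04,0.21,-40],
  ],
)

```text
time: 12.15
tool_pos: [0.4423, 0.3133, 0.2196]
ee_rot: [-3.141, -0.0, -0.578]
wrist_force: [-0.5, 0.1, 0.0]
width: 0.0939
```

>>> arm_command(
  plan=[
    [1,0.01,0.01,0,-10],
    [1,0.02,0.02,0,-20],
    [1,0.03,0.03,0,-30],
    [1,0.03,0.03,0,-40],
    [1,0.03,0.03,0,-50],
    [1,0.03,0.03,0,-50],
  ],
)

```text
time: 12.9
tool_pos: [0.4714, 0.3429, 0.2188]
ee_rot: [3.141, -0.0, -1.443]
wrist_force: [0.2, -0.8, 0.1]
width: 0.0939
```

```bash
python3 - <<'E'
from h import *
s=snap('wrist','w4'); o=robot.get_obs(); print(o['tool_pos'],o['ee_rot'],o['joint_positions'])
np.save('w4.npy',{k:s[k] for k in s if k!='image'},allow_pickle=True)
s2=snap('side','s4')
a=cv2.imread('pics/s4.png')[270:470,200:480]; cv2.imwrite('pics/s4c.png',cv2.resize(a,None,fx=2.5,fy=2.5,interpolation=cv2.INTER_CUBIC))
E
```

```text
[0.47137329 0.34289166 0.21885165] [ 3.14115855e+00 -2.39714263e-04 -1.44183970e+00] [ 5.31675773e-01  1.59152843e-01  1.26470481e+00 -5.09555880e-05
  1.71822832e+00  1.97350806e+00]
```

View pics/w4.png

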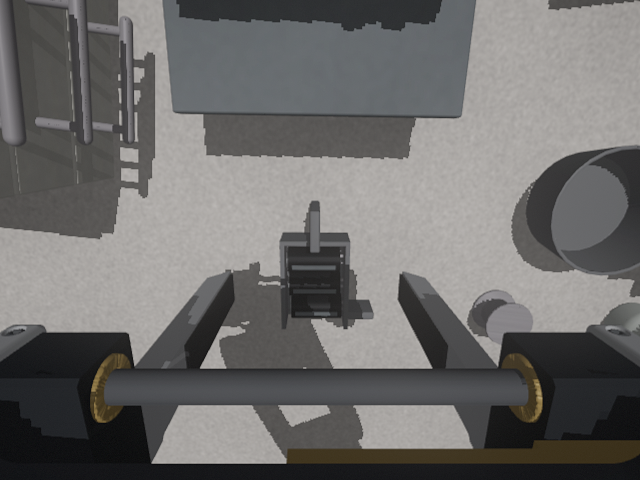

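View pics/s4c.png

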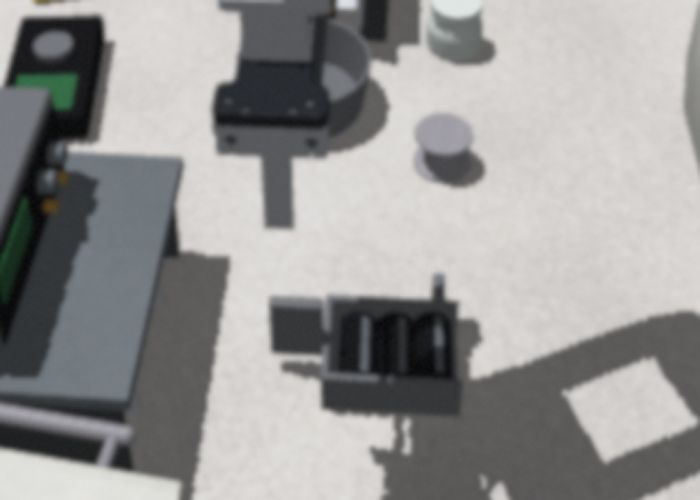

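```bash
python3 - <<'E'
from h import *
s=np.load('w4.npy',allow_pickle=True).item()
for uv in ((315,204),(315,249),(374,310)): print(uv,(atz(s,*uv,.08)*1000).round(1))
print('lug end',(atz(s,371,303,.036)*1000).round(1),'tcp px at z .08',proj(s,[.4714,.3429,.08]))
for uv in((281,236),(349,236)): print((atz(s,*uv,.04)*1000).round(1))
a=cv2.imread('pics/w4.png')[180:340,240:420]; cv2.imwrite('pics/w4c.png',cv2.resize(a,None,fx=4,fy=3.5,interpolation=cv2.INTER_CUBIC))
E
```

```text
(315, 204) [494.1 345.3  80. ]
(315, 249) [449.7 339.6  80. ]
(374, 310) [391.5 270.4  80. ]
lug end [377.9 264.2  36. ] tcp px at z .08 [[314.45811507 227.37817699]]
[447.  376.9  40. ]
[456.4 303.   40. ]
```

View pics/w4c.png

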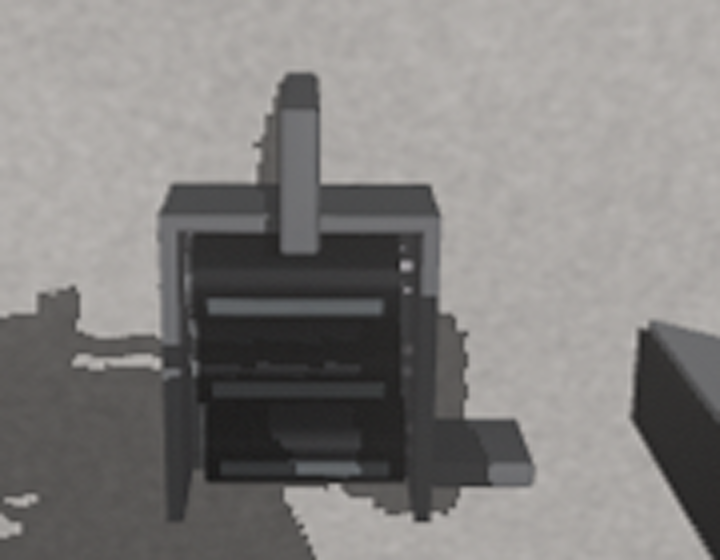

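>>> arm_command(
  plan=[
    [1,0,0,-0.05,0],
    [1,0,0,-0.11,0],
    [1,0,0,-0.16,0],
    [1,-0.001,0,-0.174,0],
    [0,-0.001,0,-0.176,0],
    [0,-0.001,0,-0.176,0],
    [0,-0.001,0,-0.176,0],
    [0,-0.001,0,-0.176,0],
    [0,-0.001,0,-0.176,0],
    [0,-0.001,0,-0.176,0],
  ],
)

```text
time: 14.25
tool_pos: [0.4703, 0.3429, 0.0432]
ee_rot: [-3.141, -0.0, -1.445]
wrist_force: [0.5, -0.6, 0.4]
width: 0.0373
```

>>> arm_command(
  plan=[
    [0,0,0,0,0],
    [0,0,0,0,0],
    [0,0,0,0,0],
  ],
)

```text
time: 14.62
tool_pos: [0.4702, 0.3431, 0.043]
ee_rot: [3.141, 0.0, -1.445]
wrist_force: [-0.6, 0.4, 0.5]
width: 0.0096
```

Gripped. Test lift of 25 mm.

>>> arm_command(
  plan=[
    [0,0,0,0.003,0],
    [0,0,0,0.008,0],
    [0,0,0,0.015,0],
    [0,0,0,0.022,0],
    [0,0,0,0.025,0],
    [0,0,0,0.025,0],
  ],
)

```text
time: 15.38
tool_pos: [0.4705, 0.343, 0.0686]
ee_rot: [-3.141, 0.0, -1.445]
wrist_force: [-0.2, -0.5, -3.6]
width: 0.0101
```

```bash
python3 - <<'E'
from h import *
o=robot.get_obs(); print(o['tool_pos'],o['wrist_force'],o['wrist_torque'],o['width'])
s2=snap('side','s5')
a=cv2.imread('pics/s5.png')[300:470,200:420]; cv2.imwrite('pics/s5c.png',cv2.resize(a,None,fx=3.3,fy=3.3,interpolation=cv2.INTER_CUBIC))
E
```

```text
[0.47049015 0.34304013 0.06857223] [-0.21162646 -0.53565502 -3.61625136] [ 0.01714398 -0.26138337  0.04753367] 0.010072645960855584
```

View pics/s5c.png

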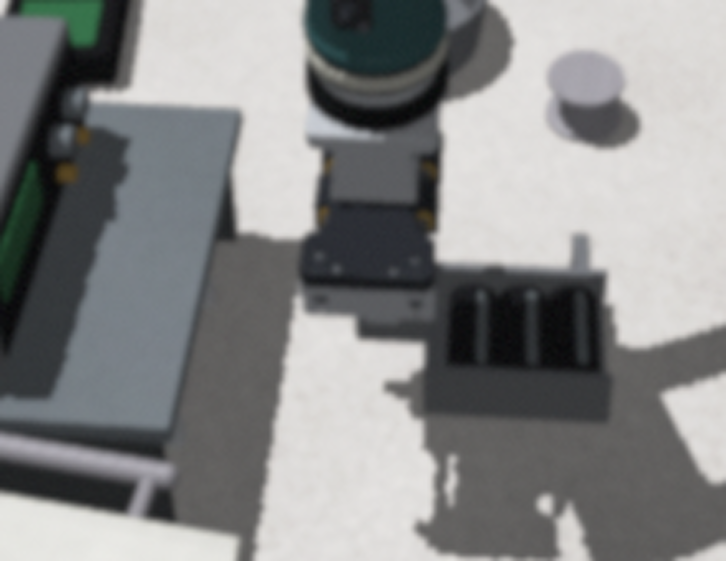

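>>> arm_command(
  plan=[
    [0.05,0,0,-0.008,0],
    [0.08,0,0,-0.012,0],
    [0.09,0,0,-0.012,0],
  ],
)

```text
time: 15.8
tool_pos: [0.4696, 0.3425, 0.0549]
ee_rot: [3.14, -0.001, -1.445]
wrist_force: [0.4, -0.3, -4.2]
width: 0.0097
```

```bash
python3 - <<'E'
from h import *
o=robot.get_obs(); print(o['tool_pos'],o['wrist_force'],o['wrist_torque'],o['width'])
E
```

```text
[0.46961804 0.34251947 0.05488442] [ 0.36520164 -0.26562718 -4.23218855] [ 0.05990318 -0.24123835  0.02197022] 0.009721600196471171
```

>>> arm_command(
  plan=[
    [0.096,0,0,0,0],
    [0.1,0,0,0,0],
  ],
)

```text
time: 16.05
tool_pos: [0.4704, 0.343, 0.0563]
ee_rot: [-3.141, 0.0, -1.445]
wrist_force: [-0.3, 0.2, -1.3]
width: 0.0098
```

```bash
python3 - <<'E'
from h import *
o=robot.get_obs(); print(o['tool_pos'],o['wrist_force'],o['wrist_torque'],o['width'])
E
```

```text
[0.47043647 0.34301533 0.05631125] [-0.34136272  0.2014507  -1.29928272] [ 0.05430334 -0.21945717  0.00853537] 0.0097695740119532
```

>>> arm_command(
  plan=[
    [0.103,0,0,0,0],
    [0.106,0,0,0,0],
  ],
)

```text
time: 16.3
tool_pos: [0.4703, 0.343, 0.0565]
ee_rot: [-3.141, 0.0, -1.445]
wrist_force: [-0.9, 0.6, -2.1]
width: 0.01
```

```bash
python3 - <<'E'
from h import *
o=robot.get_obs(); print(o['tool_pos'],o['wrist_force'],o['wrist_torque'],o['width'])
E
```

```text
[0.47028681 0.343024   0.05650055] [-0.88267152  0.60501482 -2.06215331] [0.04144792 0.02436451 0.06456906] 0.009986807273689835
```

>>> arm_command(
  plan=[
    [0.05,0,0,0,0],
    [0,0,0,0,0],
    [0,0,0,0.005,0],
    [0,0,0,0.02,0],
    [0,0,0,0.045,0],
    [0,0,0,0.075,0],
    [0,0,0,0.105,0],
    [0,0,0,0.135,0],
    [0,0,0,0.165,0],
    [0,0,0,0.19,0],
  ],
)

```text
time: 17.55
tool_pos: [0.4705, 0.343, 0.2488]
ee_rot: [-3.139, 0.001, -1.445]
wrist_force: [0.7, 0.6, -3.0]
width: 0.01
```

```bash
python3 - <<'E'
from h import *
o=robot.get_obs(); print(o['tool_pos'],o['wrist_force'],o['wrist_torque'],o['width'])
s2=snap('side','s6')
a=cv2.imread('pics/s6.png')[240:470,180:420]; cv2.imwrite('pics/s6c.png',cv2.resize(a,None,fx=2.5,fy=2.5,interpolation=cv2.INTER_CUBIC))
E
```

```text
[0.47048435 0.34303423 0.24876407] [ 0.73730739  0.58783461 -3.00898735] [ 0.05834394 -0.24037609 -0.01684096] 0.009994766930719474
```

View pics/s6c.png

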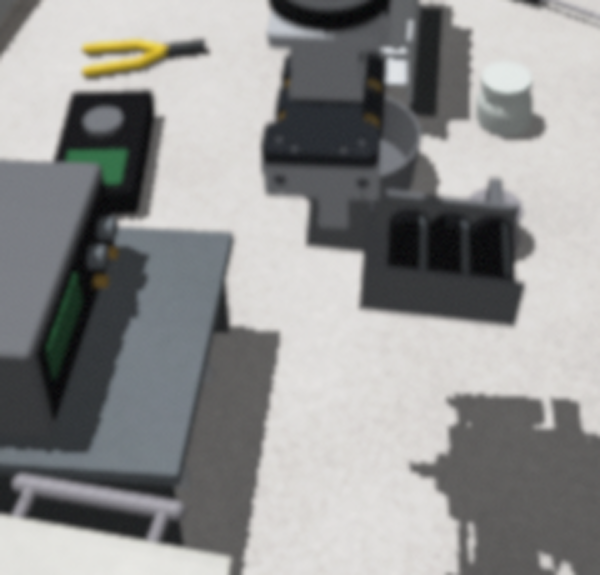

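>>> arm_command(
  plan=[
    [0,0,-0.005,0.02,0],
    [0,0,-0.02,0.045,5],
    [0,0.01,-0.045,0.07,13],
    [0,0.015,-0.075,0.085,21],
    [0,0.02,-0.11,0.09,29],
    [0,0.03,-0.145,0.09,37],
    [0,0.035,-0.18,0.09,45],
    [0,0.04,-0.215,0.09,53],
    [0,0.05,-0.25,0.09,61],
    [0,0.055,-0.285,0.09,69],
  ],
)

```text
time: 18.85
tool_pos: [0.5252, 0.0569, 0.336]
ee_rot: [-3.141, 0.0, -0.236]
wrist_force: [-0.4, -0.0, -3.9]
width: 0.0099
```

>>> arm_command(
  plan=[
    [0,0,-0.035,0,7],
    [0,0,-0.07,0,13],
    [0,0.003,-0.105,0,17],
    [0,0.005,-0.13,0,19],
    [0,0.006,-0.147,0,19],
    [0,0.006,-0.155,-0.002,19],
    [0,0.006,-0.159,-0.004,19],
    [0,0.006,-0.159,-0.005,19],
  ],
)

```text
time: 19.85
tool_pos: [0.5312, -0.1006, 0.3308]
ee_rot: [-3.141, 0.0, 0.092]
wrist_force: [0.3, -0.5, -3.6]
width: 0.0101
```

```bash
python3 - <<'E'
from h import *
o=robot.get_obs(); print(o['tool_pos'],o['wrist_force'],o['wrist_torque'],o['width'])
snap('side','s7'); snap('wrist','w7'); snap('top','t7')
a=cv2.imread('pics/s7.png')[100:300,220:460]; b=cv2.imread('pics/t7.png')[160:360,240:480]
cv2.imwrite('pics/s7c.png',np.vstack([cv2.resize(x,None,fx=2.8,fy=1.5*1,interpolation=cv2.INTER_CUBIC) if 0 else cv2.resize(x,(360*1,300)) for x in (a,b)]))
cv2.imwrite('pics/s7c.png',np.hstack([cv2.resize(x,(396,330),interpolation=cv2.INTER_CUBIC) for x in (a,b)]))
E
```

```text
[ 0.53116576 -0.10058188  0.33082644] [ 0.32042487 -0.45511912 -3.59700164] [ 0.18113972 -0.05049691  0.02911263] 0.010135503426024617
```

View pics/s7c.png

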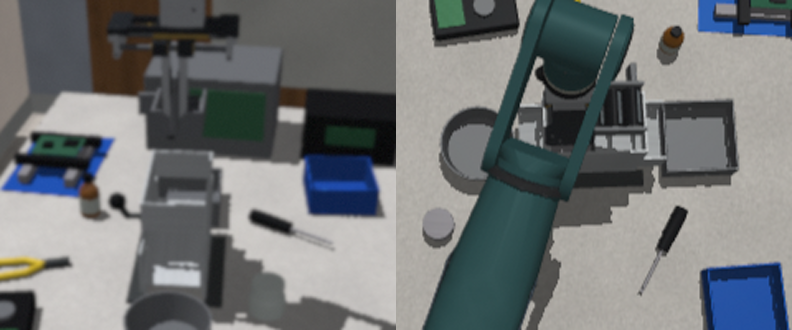

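View pics/w7.png

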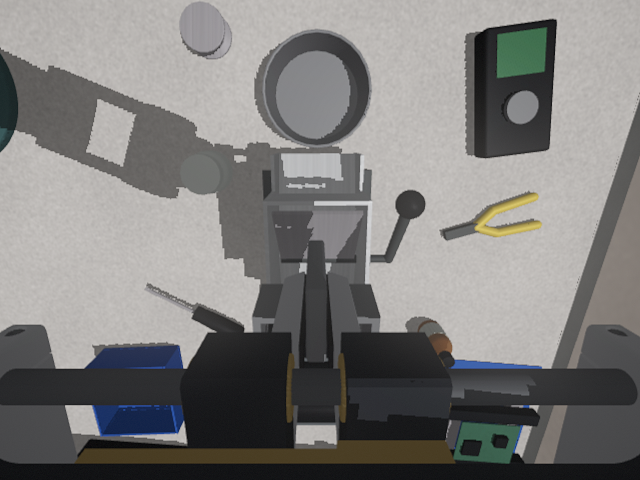

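>>> arm_command(
  plan=[
    [0.09,0,0,0,0],
    [0.098,0,0,0,0],
    [0.101,0,0,0,0],
    [0.102,0,0,0,0],
  ],
)

```text
time: 20.5
tool_pos: [0.5313, -0.101, 0.3311]
ee_rot: [-3.142, -0.0, 0.091]
wrist_force: [0.8, 0.2, -3.9]
width: 0.0095
```

```bash
cat > v.py <<'E'
from h import *
import sys
o=robot.get_obs(); print(o['tool_pos'],o['wrist_force'].round(1),o['wrist_torque'].round(3),o['width'])
n=sys.argv[1]; snap('side',n)
a=cv2.imread(f'pics/{n}.png')[100:300,220:460]; cv2.imwrite(f'pics/{n}c.png',cv2.resize(a,(600,500),interpolation=cv2.INTER_CUBIC))
E
python3 v.py s8
```

```text
[ 0.53125952 -0.10104839  0.33108116] [ 0.8  0.2 -3.9] [ 0.156 -0.032 -0.002] 0.009529353073235367
```

View pics/s8c.png

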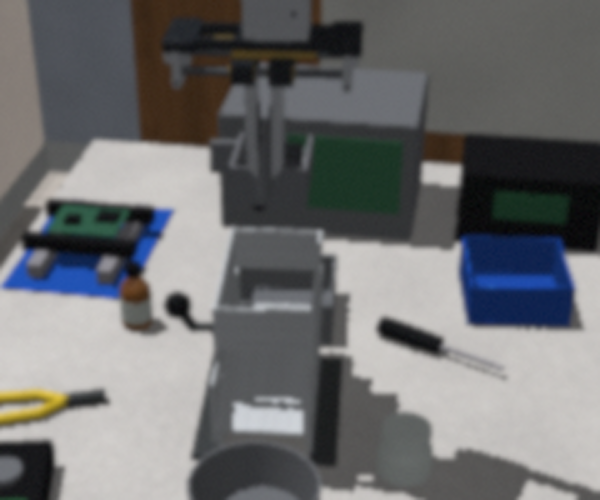

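>>> arm_command(
  plan=[
    [0.103,0,0,0,0],
    [0.104,0,0,0,0],
  ],
)

```text
time: 20.8
tool_pos: [0.5313, -0.1013, 0.3311]
ee_rot: [3.141, -0.0, 0.091]
wrist_force: [-0.3, -0.7, -3.4]
width: 0.0097
```

```bash
python3 v.py s9
```

```text
[ 0.5312773  -0.10130887  0.33112936] [-0.3 -0.7 -3.4] [ 0.098 -0.074  0.   ] 0.009698813864136284
```

View pics/s9c.png

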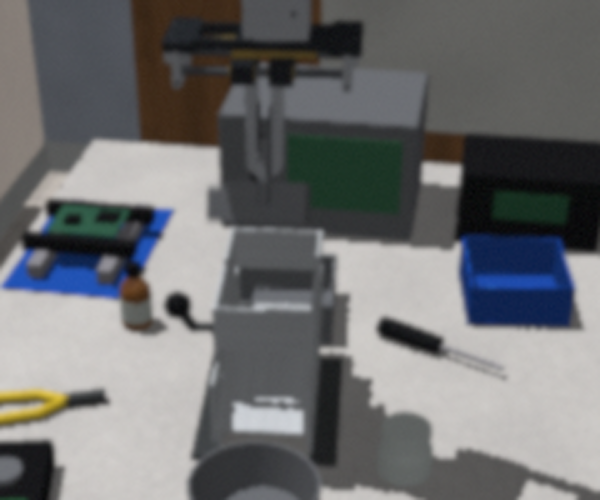

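>>> arm_command(
  plan=[
    [0.104,0,0,0,0],
    [0.1045,0,0,0,0],
  ],
)

```text
time: 21.1
tool_pos: [0.5313, -0.1011, 0.3312]
ee_rot: [3.141, -0.0, 0.091]
wrist_force: [-0.1, 0.7, -2.9]
width: 0.0102
```

```bash
python3 v.py s10
```

```text
[ 0.53128498 -0.10105822  0.33117422] [-0.1  0.7 -2.9] [ 0.045 -0.061  0.018] 0.010168783778908766
```

View pics/s10c.png

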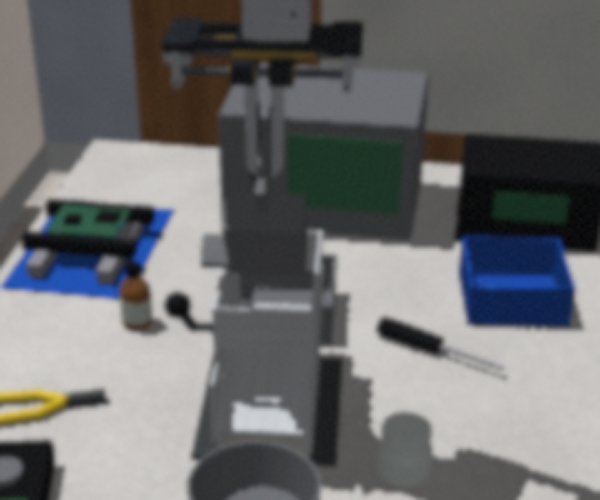

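>>> arm_command(
  plan=[
    [0.08,0,0,0,0],
    [0.0,0,0,0,0],
    [0,0,0,0,0],
    [0,0,0,0,0],
  ],
)

```text
time: 21.65
tool_pos: [0.5313, -0.1011, 0.3312]
ee_rot: [3.141, -0.0, 0.091]
wrist_force: [0.0, 0.1, -2.9]
width: 0.0097
```

```bash
python3 v.py s11; python3 - <<'E'
from h import *
snap('top','t11')
for l in ['cap1']:
    print([(round(x['p'],2),[int(a) for a in x['extent']]) for x in finder.masks_of(l,'top')])
b=cv2.imread('pics/t11.png')[160:320,250:490]
c=cv2.imread('pics/s11.png')[100:260,220:460]
cv2.imwrite('pics/c11.png',np.hstack([cv2.resize(x,(396,264),interpolation=cv2.INTER_CUBIC) for x in (c,b)]))
E
```

```text
[ 0.53129663 -0.10114297  0.33119   ] [ 0.   0.1 -2.9] [-0.049 -0.1    0.014] 0.009738768943543008
[(0.72, [256, 287, 274, 308]), (0.66, [431, 233, 445, 257]), (0.63, [421, 231, 433, 257]), (0.48, [412, 234, 429, 254])]
```

View pics/c11.png

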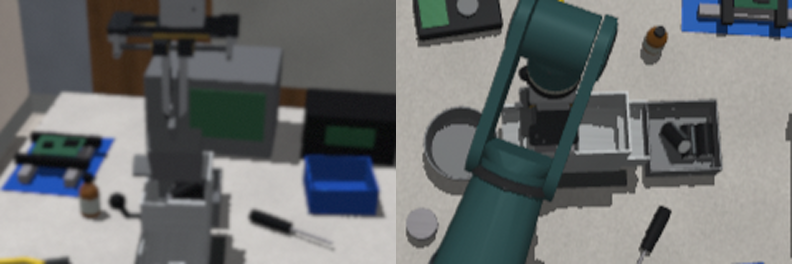

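>>> arm_command(
  plan=[
    [0,0,0,0.015,0],
    [0,0,0.02,0.035,0],
    [0,-0.01,0.06,0.045,-6],
    [0,-0.03,0.105,0.045,-15],
    [0,-0.05,0.15,0.045,-24],
    [0,-0.07,0.195,0.045,-33],
    [0,-0.09,0.24,0.045,-42],
    [0,-0.11,0.285,0.045,-51],
    [0,-0.13,0.33,0.04,-60],
    [0,-0.15,0.37,0.03,-69],
  ],
)

```text
time: 23.05
tool_pos: [0.3807, 0.2706, 0.3629]
ee_rot: [-3.138, 0.0, -1.118]
wrist_force: [1.7, 0.3, -2.1]
width: 0.0101
```

>>> arm_command(
  plan=[
    [0,-0.01,0.03,-0.02,-8],
    [0,-0.016,0.05,-0.05,-14],
    [0,-0.016,0.06,-0.08,-19],
    [0,-0.016,0.06,-0.11,-19],
    [0,-0.016,0.06,-0.12,-19],
    [0,-0.016,0.06,-0.12,-19],
  ],
)

```text
time: 23.8
tool_pos: [0.3654, 0.3289, 0.2416]
ee_rot: [-3.141, 0.0, -1.445]
wrist_force: [-0.5, 0.1, -2.0]
width: 0.0098
```

```bash
python3 - <<'E'
from h import *
o=robot.get_obs(); print(o['tool_pos'],o['ee_rot'],o['wrist_force'].round(1),o['wrist_torque'].round(3),o['width'])
snap('side','s12')
a=cv2.imread('pics/s12.png')[240:470,200:440]; cv2.imwrite('pics/s12c.png',cv2.resize(a,(600,575),interpolation=cv2.INTER_CUBIC))
E
```

```text
[0.36538406 0.32888979 0.24163454] [-3.14145896e+00  3.72673402e-06 -1.44489043e+00] [-0.5  0.1 -2. ] [-0.008  0.001 -0.049] 0.009753828865313252
```

View pics/s12c.png

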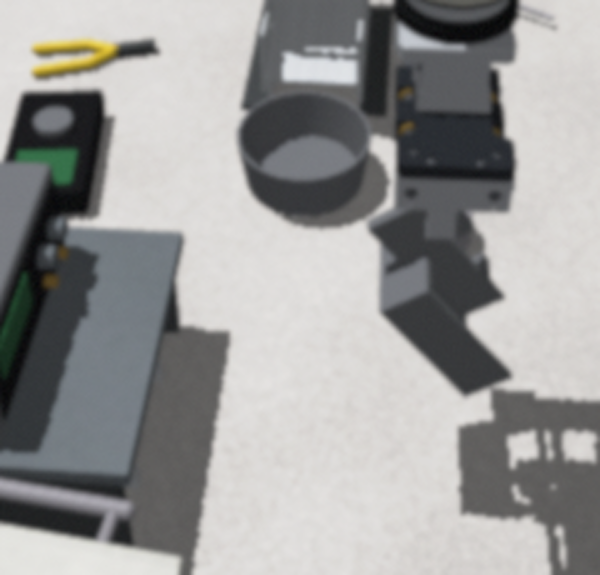

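>>> arm_command(
  plan=[
    [0,0,0,-0.04,0],
    [0,0,0,-0.08,0],
    [0,0,0,-0.108,0],
    [0.08,0,0,-0.116,0],
    [0.095,0,0,-0.118,0],
    [0.1,0.002,0,-0.12,0],
    [0.1,0.008,0.001,-0.122,0],
    [0.1,0.016,0.002,-0.126,0],
    [0.1,0.024,0.003,-0.129,0],
  ],
)

```text
time: 24.98
tool_pos: [0.3941, 0.3325, 0.1186]
ee_rot: [-3.13, 0.001, -1.445]
wrist_force: [1.1, -3.0, 7.9]
width: 0.0096
```

```bash
cat > v2.py <<'E'
from h import *
import sys
n=sys.argv[1]
o=robot.get_obs(); print(o['tool_pos'],o['wrist_force'].round(1),o['wrist_torque'].round(3),o['width'])
snap('side',n)
a=cv2.imread(f'pics/{n}.png')[270:470,200:440]; cv2.imwrite(f'pics/{n}c.png',cv2.resize(a,(600,500),interpolation=cv2.INTER_CUBIC))
E
python3 v2.py s13
```

```text
[0.3940547  0.33246641 0.11864704] [ 1.1 -3.   7.9] [-0.939 -0.224  0.092] 0.009602588339329256
```

View pics/s13c.png

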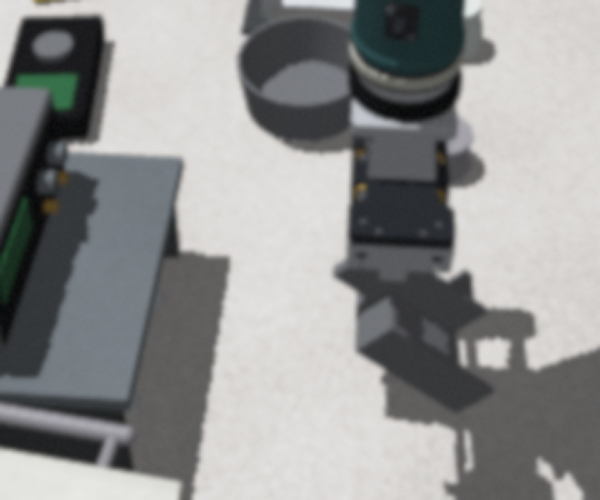

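>>> arm_command(
  plan=[
    [0.102,0.008,0.001,-0.001,0],
    [0.102,0.016,0.002,-0.006,0],
    [0.102,0.024,0.003,-0.011,0],
    [0.102,0.032,0.004,-0.017,0],
    [0.102,0.039,0.005,-0.022,0],
    [0.102,0.045,0.0055,-0.026,0],
  ],
)

```text
time: 25.78
tool_pos: [0.4368, 0.3382, 0.0881]
ee_rot: [-3.136, 0.002, -1.445]
wrist_force: [4.6, -0.5, 4.2]
width: 0.0098
```

```bash
python3 v2.py s14
```

```text
[0.43681905 0.33823703 0.08810974] [ 4.6 -0.5  4.2] [-0.166 -0.457  0.135] 0.00976084763947897
```

View pics/s14c.png

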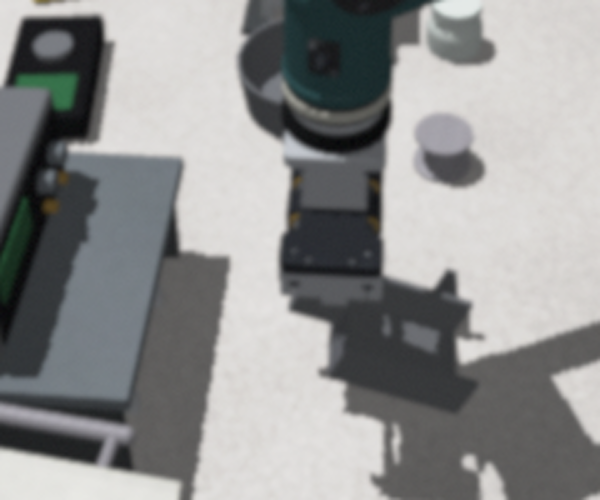

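>>> arm_command(
  plan=[
    [0.102,0.007,0.001,-0.007,0],
    [0.102,0.013,0.0015,-0.013,0],
    [0.102,0.018,0.002,-0.02,0],
    [0.102,0.023,0.003,-0.027,0],
    [0.102,0.027,0.0035,-0.034,0],
    [0.102,0.03,0.004,-0.04,0],
    [0.102,0.032,0.004,-0.044,0],
    [0.102,0.032,0.004,-0.045,0],
  ],
)

```text
time: 26.82
tool_pos: [0.4676, 0.3417, 0.0435]
ee_rot: [-3.138, 0.0, -1.445]
wrist_force: [-0.1, -1.4, 11.4]
width: 0.0098
```

```bash
python3 v2.py s15
```

```text
[0.46762154 0.34172305 0.0434692 ] [-0.1 -1.4 11.4] [-0.303  0.129 -0.062] 0.00983596686526177
```

View pics/s15c.png

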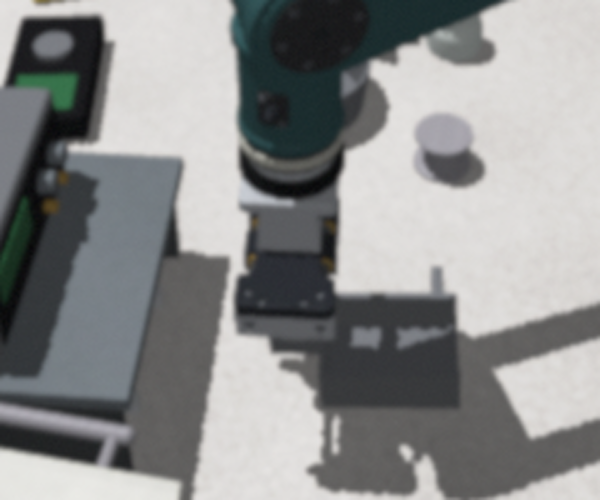

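Tray is flat on the table (pressed with ~11 N). Release, and go straight up.

>>> arm_command(
  plan=[
    [0.12,0,0,0.001,0],
    [0.3,0,0,0.001,0],
    [0.6,0,0,0.001,0],
    [0.6,0,0,0.001,0],
    [0.6,0,0,0.02,0],
    [0.6,0,0,0.07,0],
    [0.6,0,0,0.13,0],
    [0.6,-0.02,-0.05,0.19,0],
    [0.6,-0.04,-0.1,0.22,0],
    [0.6,-0.04,-0.13,0.22,0],
  ],
)

```text
time: 28.12
tool_pos: [0.4265, 0.2107, 0.2666]
ee_rot: [-3.133, 0.002, -1.444]
wrist_force: [0.7, -0.6, -0.0]
width: 0.0563
```

```bash
python3 - <<'E'
from h import *
o=robot.get_obs(); print(o['tool_pos'],o['wrist_force'].round(1),o['width'],o['time'])
snap('side','s16');snap('top','t16')
a=cv2.imread('pics/s16.png')[170:470,110:480]; cv2.imwrite('pics/s16c.png',cv2.resize(a,None,fx=2,fy=2,interpolation=cv2.INTER_CUBIC))
a=cv2.imread('pics/t16.png')[120:390,120:500]; cv2.imwrite('pics/t16c.png',cv2.resize(a,None,fx=2.1,fy=2.1,interpolation=cv2.INTER_CUBIC))
E
```

```text
[0.42648527 0.21071194 0.26664469] [ 0.7 -0.6 -0. ] 0.056331109903324274 28.125
```

View pics/s16c.png

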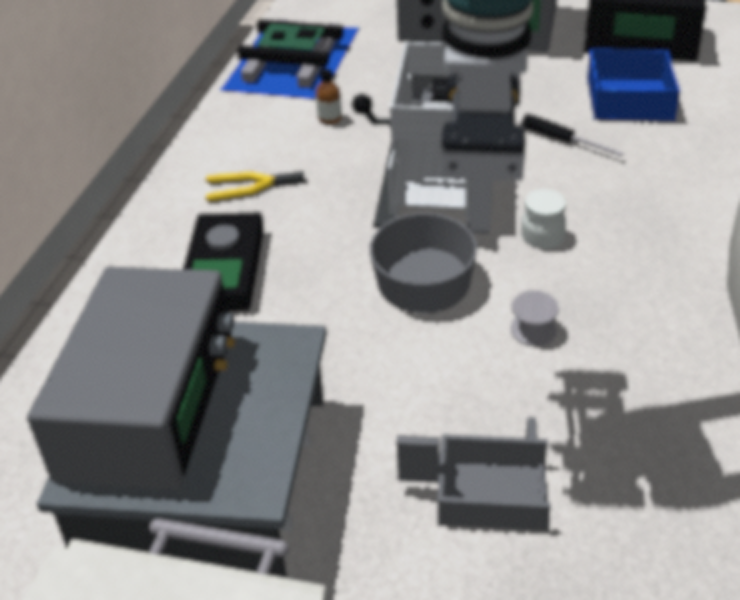

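View pics/t16c.png

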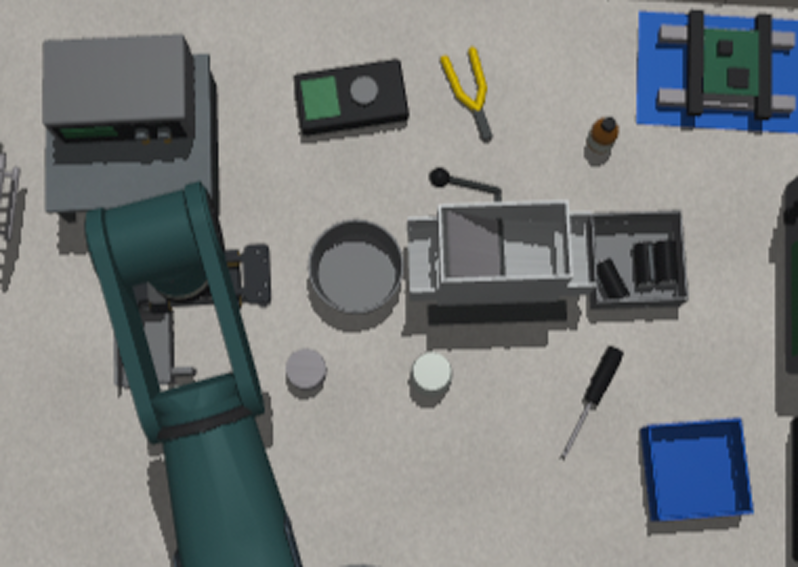

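```bash
python3 - <<'E'
from h import *
s=snap('top')
k=atz(s,120+439/2.1,120+177/2.1,.19); C=np.array([.5351,-.1607]);t=np.radians(5.3)
d=k[:2]-C; y=-np.sin(t)*d[0]+np.cos(t)*d[1]; print('knob y',y,'angle',np.arcsin(min(1,y/.115)))
print(robot.get_obs()['qvel'].round(3))
print(robot.close_job())
E
```

```text
knob y 0.08243519693767125 angle 0.7992420262130908
[ 0.035  0.049  0.013  0.015 -0.016  0.008]
the job is handed in; nothing more can be done
None
```

The job is done and handed in at about 28 s, well inside the 72 s limit.

- **Flap:** I pushed the knob over until it hit the stop, where the force jumped to about 17 N. My last picture measures it at 0.80 rad leaning to +y, so parts run to the square crate and it stayed where I set it.
- **Tray out:** I gripped the side lug and dragged the tray about 120 mm until it was fully clear of the riser. Then I let go and took it by the rear handle.
- **Pouring:** The arm's moves cannot tilt the tool, so over the hopper I eased the grip until the tray swung down about its handle. I tested this low over the table first.
- **Tray back:** I set the spout on the table and rolled the tray flat again, then released it. It pressed on the table with about 11 N as it came level.

**Last checks:** The final pictures show all three capacitors in the square crate, the tub empty, the empty tray standing level clear of the riser, and the bystander objects where they started. None of these checks failed. The only disagreement was in finding the chute, where the wrist and top cameras differed by about 4 mm, which made no difference.

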